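# Lap a mounted specimen on the sprung plate

### The job

Take the specimen holder with the blue handle, set its foot down on the orange stripe of the lapping plate and press until the sprung plate has sunk about half-way (8 mm). Keeping it pressed about that deep all the way, without lifting off or pressing the plate down to its stop, sweep the holder in a straight run along the dark strip to the white stripe. Then lift it off and set it down upright on the green mat, wholly on the mat, without dropping it.

Things in the scene. Friction and masses are not known exactly. Their poses are not given: they have to be found in the camera images.
- blue_holder_mid (a point): Specimen holder with the BLUE handle (red and white ones are bystanders). Loose, 0.25 kg, upright: square steel foot 50 x 50 mm, 18 mm high; centred on it a square handle 26 x 26 mm, 18 to 66 mm above the underside. This point is its centre, 33 mm above the underside; x, y square to the sides, z up. Grasp the handle from above, 42 mm above the underside, firmly (40 N).
- lap_stand: Lapping stand, fixed: white base 110 x 300 mm (x, y), on it a sprung plate 90 x 280 mm, its top 45 mm above the bench when unloaded. Origin: centre of the base's underside; y along the plate, z up. A flat dark strip 66 mm wide lies along the plate's middle; flat stripes cross it: ORANGE at y = +90 mm, WHITE at y = -90 mm. Keep the holder's centre within 20 mm of the centre line.
- lap_plate (a joint): How far the sprung plate is pressed straight down, in m: 0 unloaded, 0.018 at its stop. It stays level wherever it is pressed and rises again by itself. It starts to yield at 4 N and then needs 0.8 N more per mm (about 10 N at 8 mm). About 8 mm is wanted; 4 to 14 mm will do.
- green_mat: The GREEN mat, 110 x 110 mm, 4 mm thick, fixed flat on the bench (a yellow mat of the same size is a bystander). The origin is the centre of its underside; x and y run square to its sides, z is up.

How it is judged:
On the way, in this order (a step that is already met when the one before it is completed fails the run):
1. the blue holder's foot stands on the orange stripe with the plate pressed 4 to 14 mm down (value of joint lap_plate between 0.004 and 0.014 m and x of blue_holder_mid in the frame of lap_stand between -0.025 and 0.025 m and angle between blue_holder_mid's own z axis and vertical below 0.17 rad and y of blue_holder_mid in the frame of lap_stand between 0.07 and 0.11 m), for 0.2 s.
2. half-way along the strip, still pressed 4 to 14 mm (value of joint lap_plate between 0.004 and 0.014 m and x of blue_holder_mid in the frame of lap_stand between -0.025 and 0.025 m and angle between blue_holder_mid's own z axis and vertical below 0.17 rad and y of blue_holder_mid in the frame of lap_stand between -0.02 and 0.02 m), for 0.05 s.
3. the foot on the white stripe, still pressed 4 to 14 mm (value of joint lap_plate between 0.004 and 0.014 m and x of blue_holder_mid in the frame of lap_stand between -0.025 and 0.025 m and angle between blue_holder_mid's own z axis and vertical below 0.17 rad and y of blue_holder_mid in the frame of lap_stand between -0.11 and -0.07 m), for 0.2 s.
At the end, for the whole second after the job is handed in: The blue holder stands upright (within 6 degrees), at rest and released, on the green mat, its centre within 38 mm of the mat's centre along each side of the mat; the lapping plate is back up (x of blue_holder_mid in the frame of green_mat between -0.038 and 0.038 m and y of blue_holder_mid in the frame of green_mat between -0.038 and 0.038 m and z of blue_holder_mid in the frame of green_mat below 0.045 m and angle between blue_holder_mid's own z axis and vertical below 0.1 rad and linear speed of blue_holder below 0.02 m/s and value of joint lap_plate below 0.0015 m); the robot touches nothing.
It fails at once if the plate is pressed down almost to its stop (more than 16 mm) (value of joint lap_plate above 0.016 m).
It fails at once if between the stripes (within 55 mm of the plate's middle) the holder slackens or lifts off: foot less than 10 mm above the unloaded plate with the plate pressed less than 2 mm (y of blue_holder_mid in the frame of lap_stand between -0.055 and 0.055 m and x of blue_holder_mid in the frame of lap_stand between -0.03 and 0.03 m and z of blue_holder_mid in the frame of lap_stand below 0.088 m and value of joint lap_plate below 0.002 m).
It fails at once if the holder is dropped (falling free at more than 0.7 m/s near the bench) (linear speed of blue_holder above 0.7 m/s and height (world z) of blue_holder_mid below 0.12 m and contact force between the fingers and blue_holder below 0.1 N).
It also fails if it takes over 54 s, if anything falls off the work surface, if the arm or the gripper's body presses on something with over 40 N, if the wrist force passes 120 N, or if a joint passes its speed limit or range.

### The arm

A 7-joint arm with a two-finger parallel gripper is mounted at the origin on the work surface. World frame = base frame: x ahead of the robot, y to its left, z up, the work surface at z = 0. Lengths are in m, angles in rad, forces in N, time in s.
With the tool pointing down it reaches from about 0.4 to 0.875 m from the base axis. Payload 19.3 kg.
Tool frame: the origin (TCP) lies between the finger pads; the fingertips stand 17 mm ahead of it and the grasp point (between the pads) lies 2 mm behind it (bot.tips_ahead is the z of the fingertips in the tool frame, in m); z points along the fingers, y is the direction in which the jaws open and shut (so a half turn about z gives the same grasp; the last joint's range is limited). The gripper opens to 85 mm and grips with 20 to 120 N. Pads are 22 mm wide; open, the fingers measure 114 mm over their backs; the gripper's body (76 mm by 85 mm) begins 54 mm behind the grasp point. The pads swing forward as they close: fully open they stand 13 mm farther back than shut.
Start: joints at [-1.377, 0.521, -0.036, 1.599, 0.021, 1.021, -0.113], TCP at [0.163, 0.603, 0.248] pointing down, gripper open.
Joint ranges: [-2.91, 2.91], [-0.3, 2.13], [-1.5, 1.42], [0.17, 2.43], [-1.26, 4.41], [0.16, 1.93], [-2.52, 2.52]. Speed limits (rad/s): [1.89, 1.89, 2.39, 2.39, 3.01, 3.01, 3.01].

### API

Orientations are given as [roll, pitch, yaw] about the fixed x, y, z axes, in that order (R = Rz(yaw) Ry(pitch) Rx(roll)).
In Python, from workcell import telemetry, cams, job, bot gives the robot as it stands.
- The arm moves only by the tool arm_command, never from a script. Its argument "deltas" is a list of rows, each a list of 7 numbers: the opening, from -1 (shut) to 1 (fully open), so that 0 is half open, then the shift along the tool's x, y, z normalised to -1 to 1, where 1 is 150 mm, then the turn, a rotation vector about the tool's x, y, z normalised to -1 to 1, where 1 is 45 degrees. In form: [[hand, tx, ty, tz, rx, ry, rz], ...]. A call has 1 to 8 rows; each row is the pose to reach, as a shift and turn from the pose commanded when the call began, along the tool's axes at that moment; what a row does not reach only later rows make up. A row lasts 1/8 s, in which the tool goes at most 62.5 mm and 10.7 degrees, less where a joint would pass 70% of its speed; a pose out of reach is approached as far as the arm can. A call with a number of a shift or a turn outside -1 to 1 is refused whole. A call with a gripper value outside its range is refused whole. The fingers move at their own pace and stop on an object; "newtons" is the grip in N (left out, the last holds). Time passes only in rows, so rows that repeat a pose let the fingers close. It gives the time, the measured TCP pose, the force and the opening at its end, in the units of the state.
- telemetry.observe(): the state, without advancing time (a new reading comes with each control period).
- cams.grab_frame(name): name is "scene" or "side" or "wrist"; returns the picture (480x640x3 uint8, blue, green, red); there is no depth.
- cams.get_calibration(name): a dict with "fx", "fy", "cx", "cy" (pixels), "k1" (the pictures are not rectified: a ray, as slopes to the right and down, at radius r is drawn at 1 + k1 r^2 times it, then the intrinsics apply), "R" (3x3) and "t" (3): a world point X has camera coordinates R X + t. Camera axes: x right, y down, z forward; pixel columns grow to the right and rows downward; lengths in m; the calibration is good to about 2 mm. A picture is of the moment at which its call begins: read the wrist's pose just before it. get_calibration takes no time and is no camera call; for the wrist camera it gives the pose at the moment of the call.
- job.job_done(): hands the job in, once; it reports no verdict.
The state is a dict: "clock": time; "qpos": joint angles; "qd": joint speeds; "joint_efforts": joint torques, N m; "position": TCP position; "tool_rot": TCP orientation; "force": force on the tool from outside, world axes, zero at the start; "moment": the same for the moment, N m; "grip_width": finger opening in m.
Only numpy, scipy, OpenCV 4.12 (cv2) and the standard library are available. Lean on these libraries where they do the work, as an engineer would, in place of code of your own. Each camera call takes 0.05 s, during which the arm holds its last target.

## Working session

There is one attempt and no reset: what is moved stays moved. The work goes in short steps, Python scripts to look and compute and a tool call to move; the robot and the scene stay as the last step left them, time stands still between calls to the robot, and variables do not carry over. Pictures are saved under pics/ and viewed, and the job is handed in when it is done.

Besides the shell and the picture viewer there is one more tool, called after "Call:" by a JSON object that holds its "op" and its "data", one argument or row to a line. arm_command: Moves the arm, as the interface text tells. Its arguments: {"type":"object","properties":{"deltas":{"type":"array","items":{"type":"array","items":{"type":"number"}}},"newtons":{"type":"number"}},"required":["deltas"]}

```bash
mkdir -p pics; ls
python3 - <<'E'
from workcell import telemetry, cams, job, bot
import cv2, numpy as np
s=telemetry.observe(); print({k:np.round(v,3).tolist() for k,v in s.items()}); print(bot.tips_ahead)
for n in ("scene","side"):
    cv2.imwrite(f"pics/{n}0.png",cams.grab_frame(n)); c=cams.get_calibration(n); print(n,{k:np.round(v,4).tolist() for k,v in c.items()})
E
```

```text
pics
{'clock': 0.0, 'qpos': [-1.377, 0.522, -0.036, 1.6, 0.021, 1.021, -0.113], 'qd': [-0.0, 0.001, 0.002, 0.001, 0.0, 0.001, 0.001], 'joint_efforts': [0.001, -92.709, 1.98, -36.993, 0.018, 0.008, -0.0], 'position': [0.163, 0.603, 0.248], 'tool_rot': [-3.14, 0.0, 2.878], 'force': [-0.31, 0.201, 0.374], 'moment': [0.003, 0.079, -0.046], 'grip_width': 0.085}
0.017
scene {'fx': 602.5711, 'fy': 602.5711, 'cx': 317.6408, 'cy': 241.9211, 'k1': 0.0435, 'R': [[-0.5366, 0.8438, 0.0087], [0.5927, 0.3843, -0.7078], [-0.6006, -0.3747, -0.7063]], 't': [0.2988, -0.2657, 1.4471]}
side {'fx': 458.2711, 'fy': 458.2711, 'cx': 320.6781, 'cy': 235.554, 'k1': -0.0577, 'R': [[0.9974, -0.0681, -0.0213], [-0.0572, -0.5841, -0.8097], [0.0427, 0.8089, -0.5865]], 't': [-0.5278, 0.0737, 1.0569]}
```

View pics/scene0.png

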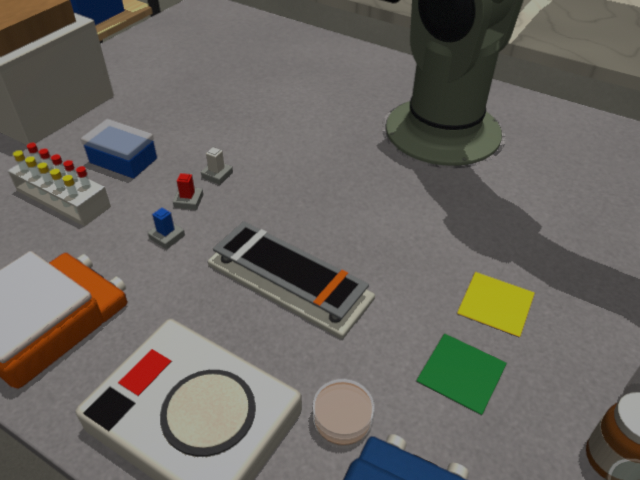

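View pics/side0.png

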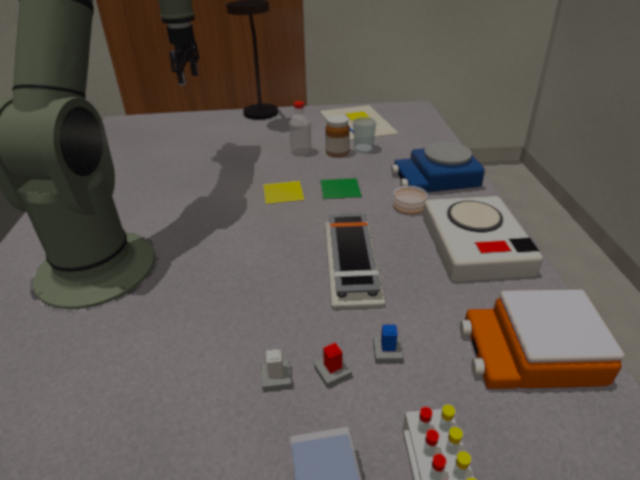

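```bash
cat > h.py <<'E'
from workcell import telemetry, cams, job, bot
import cv2, numpy as np
def cast(c,px,z):
    K=np.array([[c['fx'],0,c['cx']],[0,c['fy'],c['cy']],[0,0,1.]]);R=np.array(c['R']);t=np.array(c['t'])
    p=cv2.undistortPoints(np.array(px,float).reshape(-1,1,2),K,np.array([c['k1'],0,0,0,0.]),None,None,).reshape(-1,2)
    d=np.c_[p,np.ones(len(p))]@R; o=-R.T@t
    return o+d*((z-o[2])/d[:,2])[:,None]
def proj(c,X):
    K=np.array([[c['fx'],0,c['cx']],[0,c['fy'],c['cy']],[0,0,1.]])
    return cv2.projectPoints(np.array(X,float).reshape(-1,3),cv2.Rodrigues(np.array(c['R']))[0],np.array(c['t']),K,np.array([c['k1'],0,0,0,0.]))[0].reshape(-1,2)
def blobs(m,roi=None,minA=30):
    m=m.astype(np.uint8)*255
    if roi is not None:
        k=np.zeros_like(m);x0,y0,x1,y1=roi;k[y0:y1,x0:x1]=1;m=m*k
    cs,_=cv2.findContours(m,cv2.RETR_EXTERNAL,cv2.CHAIN_APPROX_NONE)
    return sorted([q for q in cs if cv2.contourArea(q)>=minA],key=cv2.contourArea,reverse=True)
def rect_on(c,cnt,z):
    P=cast(c,cnt.reshape(-1,2)+0.0,z)[:,:2].astype(np.float32)
    (cx,cy),(w,h),a=cv2.minAreaRect((P*1000).astype(np.float32))
    return np.round([cx,cy,w,h,a],1)
E
python3 - <<'E'
from h import *
rois={'scene':dict(stand=(200,215,380,340),green=(400,320,520,420),blue=(140,200,190,250)),'side':dict(stand=(320,200,390,310),green=(310,170,370,205),blue=(365,315,410,365))}
for n in rois:
    im=cv2.imread(f'pics/{n}0.png');hsv=cv2.cvtColor(im,cv2.COLOR_BGR2HSV);H,S,V=cv2.split(hsv);c=cams.get_calibration(n);r=rois[n]
    g=blobs((H>45)&(H<80)&(S>100),r['green'])[0]; print(n,'green',rect_on(c,g,.004))
    o=blobs((H<18)&(S>130)&(V>80),r['stand'])[0]; print('orange',rect_on(c,o,.045))
    for b in blobs((V<45),r['stand'],200): print('dark',rect_on(c,b,.045))
    for b in blobs((V>150)&(S<50),r['stand'],30)[:4]: print('white',rect_on(c,b,.045),cv2.boundingRect(b))
    b=blobs((H>100)&(H<130)&(S>120),r['blue'],20)[0];print('blue',cv2.boundingRect(b))
    x,y,w,h=r['blue'][0],r['blue'][1],r['blue'][2]-r['blue'][0],r['blue'][3]-r['blue'][1]
    cv2.imwrite(f'pics/blue_{n}.png',cv2.resize(im[y:y+h,x:x+w],None,fx=10,fy=10,interpolation=cv2.INTER_NEAREST))
E
```

```text
scene green [6.052e+02 3.034e+02 1.101e+02 1.085e+02 2.000e-01]
orange [598.6  52.   16.   90.8  88.2]
dark [595.2 -38.1 162.7  63.4  88.3]
dark [598.6  73.8  25.4  63.6  88.3]
dark [ 592.1 -149.6   24.3   63.    88.5]
white [621.3 116.2 102.   14.8   2.2] (338, 290, 36, 44)
white [ 591.4 -128.6   12.2   88.    89. ] (232, 230, 34, 30)
blue (153, 208, 21, 28)
side green [6.057e+02 2.980e+02 1.054e+02 1.054e+02 4.000e-01]
orange [600.9  54.6  21.2  84.   84.4]
dark [597.2 -39.6 151.6  61.5  88.2]
white [ 542.6 -181.2   18.3   70.1   13.3] (332, 280, 12, 24)
white [ 594.1 -127.5    6.4   85.6   89. ] (335, 271, 42, 4)
blue (382, 325, 15, 26)
```

View pics/blue_scene.png

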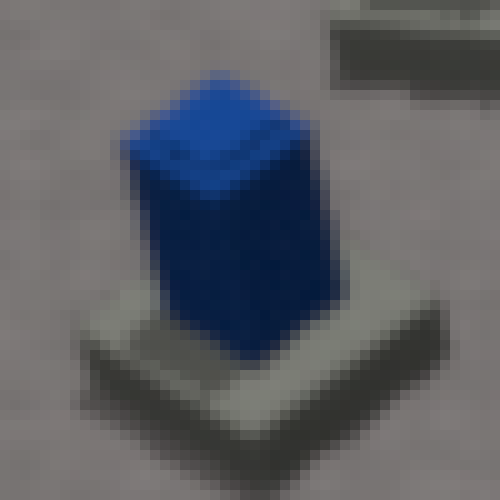

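View pics/blue_side.png

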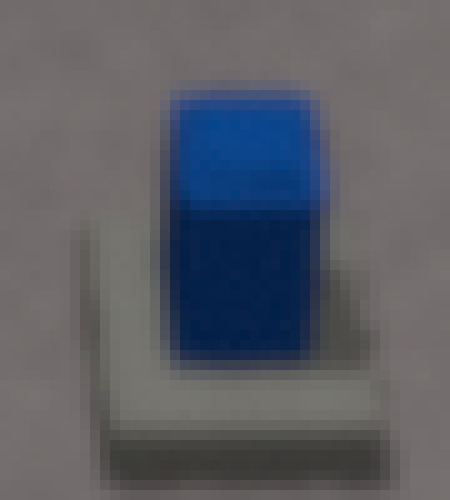

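Run:
```python
from h import *
cs=cams.get_calibration('scene');cd=cams.get_calibration('side')
a=np.array([[218,72],[120,143],[213,200],[316,135]])/10+[140-.5,200-.5]
P=cast(cs,a,.066)[:,:2]*1000;print(P.round(1),P.mean(0)); 
b=np.array([[170,88],[315,88],[325,208],[170,208]])/10+[365-.5,315-.5]
Q=cast(cd,b,.066)[:,:2]*1000;print(Q.round(1),Q.mean(0))
for p in (P,Q):
  e=np.diff(np.r_[p,p[:1]],axis=0);print(np.hypot(*e.T).round(1),np.degrees(np.arctan2(e[:,1],e[:,0])).round(1))
# foot top corners z=.018
f=np.array([[80,340],[255,435],[440,310]])/10+[139.5,199.5];F=cast(cs,f,.018)[:,:2]*1000;print('foot',F.round(1),(F[0]+F[2])/2)
g=np.array([[95,435],[385,435]])/10+[364.5,314.5];print(cast(cd,g,.018)[:,:2]*1000)
```

```text
[[ 617.7 -313.7]
 [ 642.5 -315.1]
 [ 644.8 -289.8]
 [ 620.9 -286.1]] [ 631.45375149 -301.19074306]
[[ 618.6 -291.8]
 [ 644.1 -294.2]
 [ 640.3 -321.9]
 [ 613.8 -319.5]] [ 629.17715975 -306.86428887]
[24.9 25.4 24.1 27.7] [ -3.3  84.9 171.2 -96.8]
[25.6 28.  26.6 28.1] [ -5.3 -97.8 174.7  80.1]
foot [[ 654.1 -326.5]
 [ 655.2 -280.8]
 [ 610.3 -274.4]] [ 632.18260134 -300.4601758 ]
[[ 601.66526271 -328.45779969]
 [ 652.6338541  -333.1251548 ]]
```

Call:
{"op": "arm_command", "data": {
  "deltas": [
    [1,-0.5,-0.2,0,0,0,-0.11],
    [1,-1,-0.4,0,0,0,-0.22],
    [1,-1,-0.4,0,0,0,-0.22],
    [1,-1,-0.4,0,0,0,-0.22]
  ]
}}

```text
clock: 0.6
position: [0.2949, 0.5043, 0.2482]
tool_rot: [-3.141, 0.001, 3.046]
force: [-0.2, 0.9, -0.4]
grip_width: 0.0852
```

Call:
{"op": "arm_command", "data": {
  "deltas": [
    [1,-0.9,-1,0,0,0,0],
    [1,-0.9,-1,0,0,0,0],
    [1,-0.9,-1,0,0,0,0],
    [1,-0.9,-1,0,0,0,0],
    [1,-0.9,-1,0,0,0,0]
  ]
}}

```text
clock: 1.23
position: [0.4128, 0.345, 0.2482]
tool_rot: [3.141, -0.0, 3.05]
force: [-0.8, 0.8, -0.4]
grip_width: 0.0851
```

Call:
{"op": "arm_command", "data": {
  "deltas": [
    [1,-0.9,-1,0,0,0,0],
    [1,-0.9,-1,0,0,0,0],
    [1,-0.9,-1,0,0,0,0],
    [1,-0.9,-1,0,0,0,0],
    [1,-0.9,-1,0,0,0,0]
  ]
}}

```text
clock: 1.85
position: [0.5334, 0.1845, 0.248]
tool_rot: [3.141, -0.001, 3.051]
force: [0.5, 0.1, 0.1]
grip_width: 0.0851
```

Call:
{"op": "arm_command", "data": {
  "deltas": [
    [1,-0.6,-1,0,0,0,0],
    [1,-0.6,-1,0,0,0,0],
    [1,-0.6,-1,0,0,0,0],
    [1,-0.6,-1,0,0,0,0],
    [1,-0.6,-1,0,0,0,0]
  ]
}}

```text
clock: 2.48
position: [0.6093, 0.0286, 0.2481]
tool_rot: [3.14, -0.001, 3.054]
force: [-0.4, -0.3, 0.7]
grip_width: 0.0854
```

Call:
{"op": "arm_command", "data": {
  "deltas": [
    [1,0,-0.5,0,0,0,0],
    [1,0,-0.5,0,0,0,0],
    [1,0,-0.5,0,0,0,0]
  ]
}}

```text
clock: 2.85
position: [0.6028, -0.0478, 0.2484]
tool_rot: [3.141, -0.0, 3.052]
force: [0.7, 0.1, -0.4]
grip_width: 0.0854
```

Run:
```python
from h import *
import json
c=cams.get_calibration('wrist'); im=cams.grab_frame('wrist'); cv2.imwrite('pics/w1.png',im)
json.dump({k:np.array(v).tolist() for k,v in c.items()},open('pics/w1.json','w'));print({k:np.round(v,3).tolist() for k,v in c.items()});print(telemetry.observe()['position'])
```

```text
{'fx': 360.286, 'fy': 360.286, 'cx': 318.583, 'cy': 240.161, 'k1': -0.05, 'R': [[0.089, 0.996, 0.0], [0.942, -0.084, 0.326], [0.325, -0.029, -0.945]], 't': [-0.006, -0.613, 0.185]}
[ 0.60295624 -0.04683376  0.24835547]
```

View pics/w1.png

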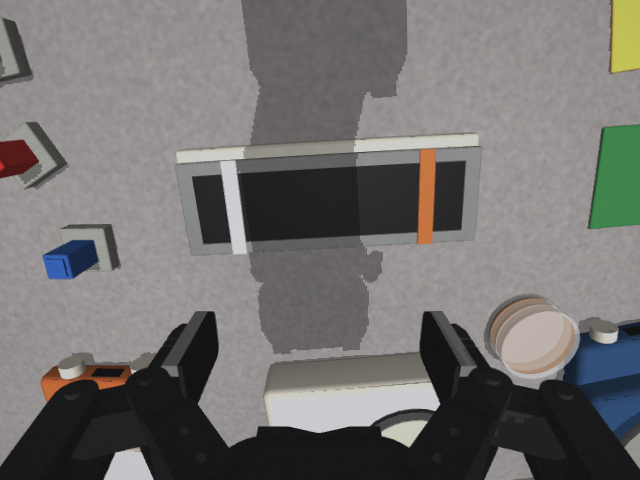

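Run:
```python
from h import *
import json
c=json.load(open('pics/w1.json'));im=cv2.imread('pics/w1.png');H,S,V=cv2.split(cv2.cvtColor(im,cv2.COLOR_BGR2HSV))
st=(170,130,490,260)
o=blobs((H<18)&(S>130)&(V>80),st)[0];print('orange',rect_on(c,o,.045))
for b in blobs((V>150)&(S<50),st)[:3]: print('white',rect_on(c,b,.045),cv2.boundingRect(b))
for b in blobs((V<60),st,200)[:4]: print('dark',rect_on(c,b,.045))
b=blobs((H>100)&(H<130)&(S>120)&(V>110),(30,220,130,290),30)[0]
print('bluetop',cv2.boundingRect(b),rect_on(c,b,.066))
cv2.imwrite('pics/w1b.png',cv2.resize(im[215:290,30:130],None,fx=8,fy=8,interpolation=cv2.INTER_NEAREST))
g=blobs((H>45)&(H<80)&(S>100),(560,90,640,260))[0];print('green pts',(cast(c,cv2.approxPolyDP(g,4,True).reshape(-1,2),.004)*1000).round(0)[:,:2])
```

```text
orange [598.3  53.   15.   90.   88.2]
white [6.028e+02 4.670e+01 1.268e+02 1.395e+02 2.000e-01] (341, 130, 149, 130)
white [ 577.9 -148.9   72.9  123.8   79.5] (170, 130, 81, 130)
white [ 604.  -183.1   17.8   72.6   77.3] (170, 188, 19, 72)
dark [595.3 -37.4 165.   65.9  88.3]
dark [598.9  74.1  26.5  65.   88.6]
dark [ 591.7 -149.    26.7   65.1   88.4]
bluetop (43, 254, 30, 25) [ 627.6 -301.4   25.1   24.9   85.4]
green pts [[550. 287.]
 [552. 246.]
 [658. 248.]
 [657. 307.]]
```

View pics/w1b.png

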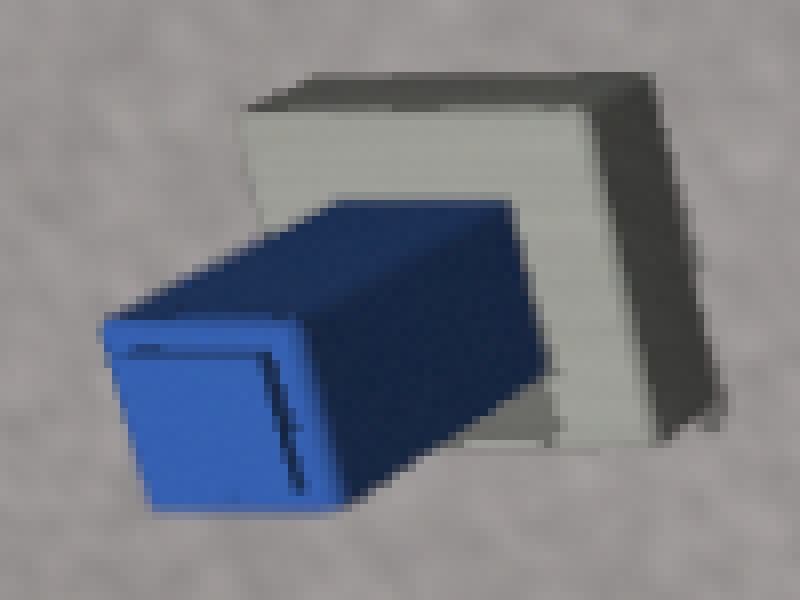

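Call:
{"op": "arm_command", "data": {
  "deltas": [
    [1,-0.2,-1,0,0,0,0],
    [1,-0.2,-1,0,0,0,0],
    [1,-0.2,-1,0,0,0,0],
    [1,-0.2,-1,0,0,0,0]
  ]
}}

```text
clock: 3.4
position: [0.6195, -0.2013, 0.248]
tool_rot: [3.141, -0.0, 3.05]
force: [0.1, 1.5, -0.5]
grip_width: 0.0854
```

Call:
{"op": "arm_command", "data": {
  "deltas": [
    [1,-0.12,-0.68,0.2,0,0,0],
    [1,-0.12,-0.68,0.4,0,0,0],
    [1,-0.12,-0.68,0.4,0,0,0],
    [1,-0.12,-0.68,0.4,0,0,0]
  ]
}}

```text
clock: 3.9
position: [0.629, -0.3016, 0.1884]
tool_rot: [3.14, 0.0, 3.053]
force: [-0.2, 0.7, 0.7]
grip_width: 0.0851
```

Run:
```python
from h import *
c=cams.get_calibration('wrist'); im=cams.grab_frame('wrist'); cv2.imwrite('pics/w2.png',im)
H,S,V=cv2.split(cv2.cvtColor(im,cv2.COLOR_BGR2HSV))
for b in blobs((H>100)&(H<130)&(S>120)&(V>110),None,100)[:3]: print('bluetop',cv2.boundingRect(b),rect_on(c,b,.066))
s=telemetry.observe();print(s['position'],s['tool_rot'])
```

```text
bluetop (301, 223, 33, 31) [ 627.7 -303.3   23.5   23.1   85. ]
[ 0.62918621 -0.30172177  0.18907206] [3.14056440e+00 1.22170529e-03 3.05357400e+00]
```

View pics/w2.png

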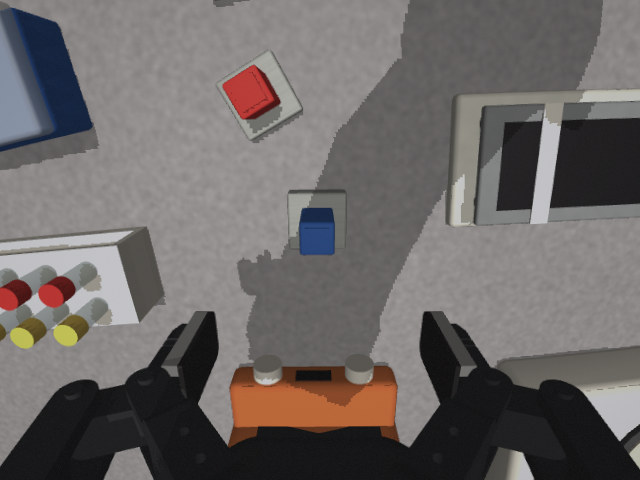

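Call:
{"op": "arm_command", "data": {
  "deltas": [
    [0.2,0.007,-0.005,0.35,0,0,0],
    [0.2,0.007,-0.005,0.6,0,0,0],
    [0.2,0.007,-0.005,0.75,0,0,0],
    [0.2,0.007,-0.005,0.75,0,0,0],
    [0.2,0.007,-0.005,0.75,0,0,0]
  ]
}}

```text
clock: 4.58
position: [0.6277, -0.3052, 0.0776]
tool_rot: [-3.141, 0.002, 3.051]
force: [0.6, -0.4, -0.1]
grip_width: 0.0516
```

Run:
```python
from h import *
im=cams.grab_frame('wrist'); cv2.imwrite('pics/w3.png',im);cv2.imwrite('pics/s3.png',cams.grab_frame('side')[280:400,320:460].repeat(5,0).repeat(5,1))
s=telemetry.observe();print(s['position'],s['tool_rot'],bot.tips_ahead,s['grip_width'])
```

```text
[ 0.62753359 -0.3054459   0.07750595] [-3.14093007e+00  2.21622620e-03  3.05061054e+00] 0.017 0.051216582229310165
```

View pics/w3.png

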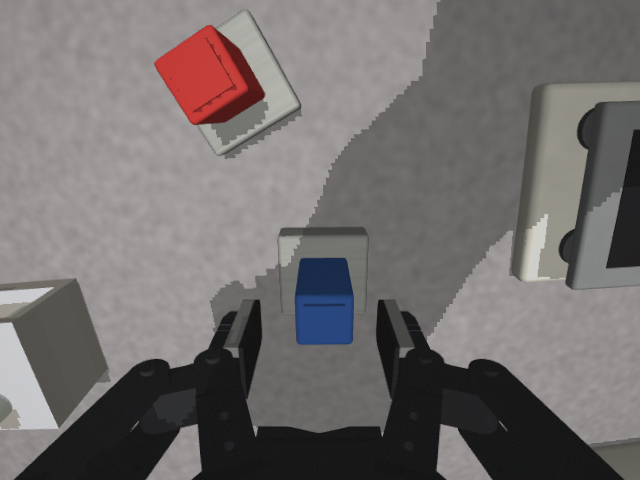

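View pics/s3.png

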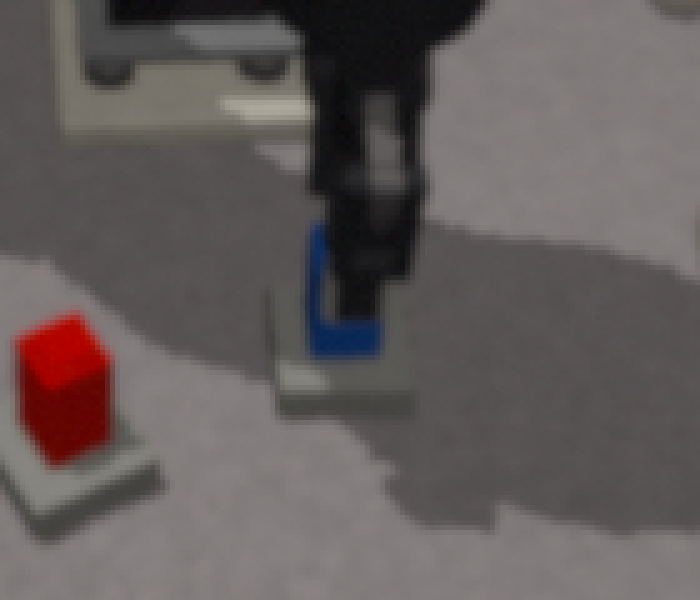

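Call:
{"op": "arm_command", "data": {
  "deltas": [
    [0.2,0,0.018,0.1,0,0,0],
    [0.2,0,0.018,0.2,0,0,0],
    [0.2,0,0.018,0.24,0,0,0],
    [0.2,0,0.018,0.24,0,0,0]
  ],
  "newtons": 40
}}

```text
clock: 5.18
position: [0.6266, -0.3025, 0.039]
tool_rot: [3.141, -0.001, 3.05]
force: [0.8, 0.1, 0.8]
grip_width: 0.0511
```

Call:
{"op": "arm_command", "data": {
  "deltas": [
    [-0.3,0,0,0,0,0,0],
    [-1,0,0,0,0,0,0],
    [-1,0,0,0,0,0,0],
    [-1,0,0,0,0,0,0],
    [-1,0,0,0,0,0,0],
    [-1,0,0,0,0,0,0]
  ],
  "newtons": 40
}}

```text
clock: 5.92
position: [0.6272, -0.3028, 0.0403]
tool_rot: [-3.141, 0.001, 3.05]
force: [-0.9, -0.2, 6.6]
grip_width: 0.0254
```

Run:
```python
from h import *
im=cams.grab_frame('wrist'); cv2.imwrite('pics/w4.png',im);cv2.imwrite('pics/s4.png',cams.grab_frame('side')[280:400,320:460].repeat(5,0).repeat(5,1))
s=telemetry.observe();print(s['position'],s['tool_rot'],s['force'],s['grip_width'])
```

```text
[ 0.62719803 -0.30273291  0.04031008] [-3.14129278e+00  7.38610061e-04  3.05042144e+00] [ 0.21106261 -0.25196628  5.96897875] 0.025850522347768305
```

View pics/s4.png

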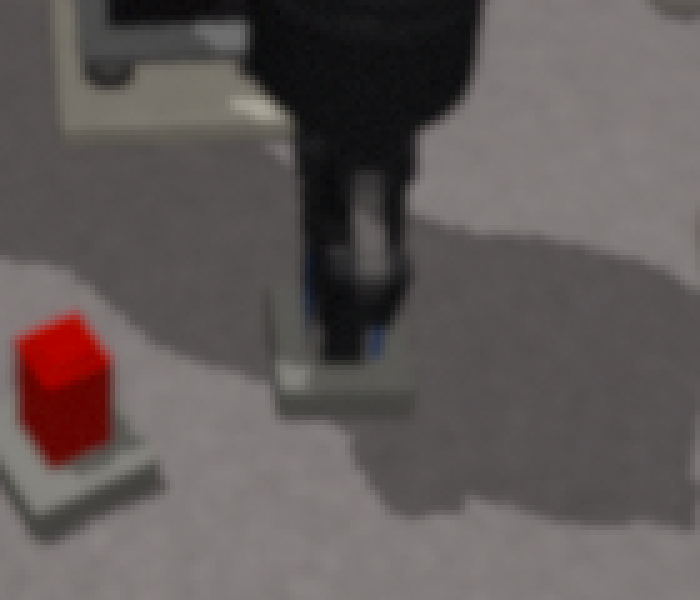

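View pics/w4.png

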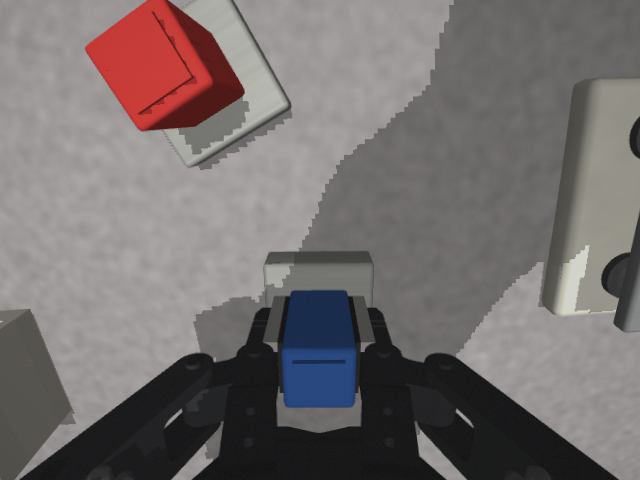

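Call:
{"op": "arm_command", "data": {
  "deltas": [
    [-1,0,0,-0.1,0,0,0],
    [-1,0,0,-0.4,0,0,0],
    [-1,0,0,-0.67,0,0,0],
    [-1,0,0,-0.67,0,0,-0.065],
    [-1,0,0,-0.67,0,0,-0.065]
  ]
}}

```text
clock: 6.65
position: [0.6269, -0.3025, 0.1412]
tool_rot: [-3.142, 0.001, 3.102]
force: [-0.3, 0.1, -2.9]
grip_width: 0.0257
```

Call:
{"op": "arm_command", "data": {
  "deltas": [
    [-1,0,0.3,0,0,0,0],
    [-1,0,0.6,0,0,0,0],
    [-1,0,0.9,0,0,0,0],
    [-1,0,1,0,0,0,0],
    [-1,0,1,0,0,0,0]
  ]
}}

```text
clock: 7.28
position: [0.6329, -0.1517, 0.1401]
tool_rot: [3.141, -0.001, 3.102]
force: [-0.9, 0.0, -1.0]
grip_width: 0.0253
```

Run:
```python
from h import *
im=cams.grab_frame('wrist'); cv2.imwrite('pics/w5.png',im);cv2.imwrite('pics/s5.png',cams.grab_frame('side')[160:360,270:430].repeat(3,0).repeat(3,1))
s=telemetry.observe();print(s['position'],s['tool_rot'],s['force'],s['moment'],s['grip_width'])
```

```text
[ 0.63263493 -0.15411202  0.14018867] [-3.14074751e+00 -4.17681936e-04  3.09994865e+00] [-0.52388453 -0.63193652 -1.2769838 ] [-0.0466063  -0.01566199 -0.00682115] 0.026057723213436412
```

View pics/s5.png

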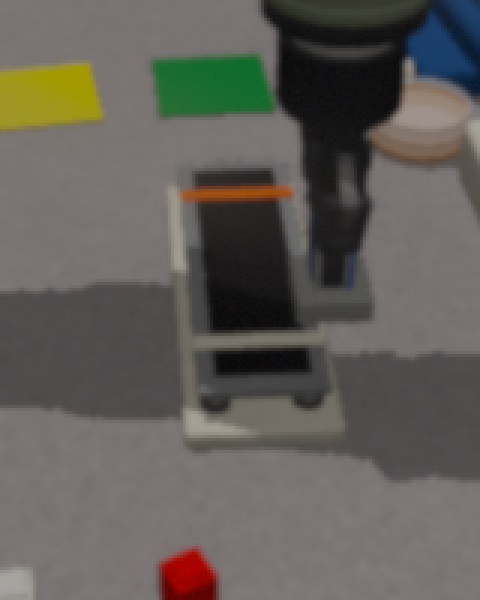

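View pics/w5.png

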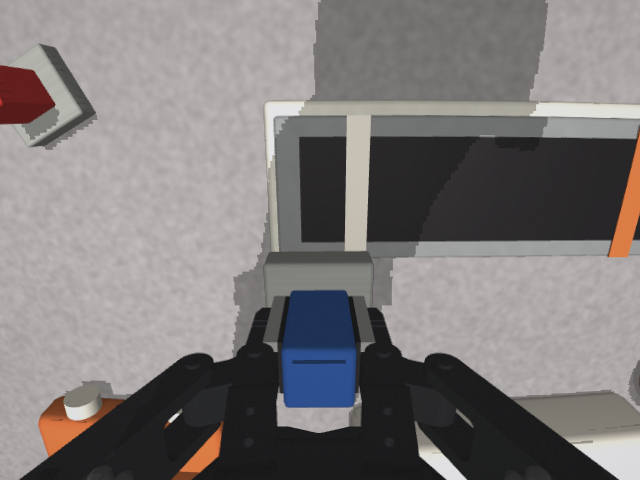

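Call:
{"op": "arm_command", "data": {
  "deltas": [
    [-1,0.05,0.25,0,0,0,0],
    [-1,0.1,0.5,0,0,0,0],
    [-1,0.15,0.75,0,0,0,0],
    [-1,0.15,0.8,0,0,0,0],
    [-1,0.15,0.8,0,0,0,0]
  ]
}}

```text
clock: 8.0
position: [0.6154, -0.033, 0.1403]
tool_rot: [-3.141, 0.0, 3.101]
force: [0.1, 0.0, -2.7]
grip_width: 0.0255
```

Call:
{"op": "arm_command", "data": {
  "deltas": [
    [-1,0.05,0.2,0,0,0,0],
    [-1,0.1,0.4,0,0,0,0],
    [-1,0.14,0.57,0,0,0,0],
    [-1,0.14,0.57,0,0,0,0],
    [-1,0.14,0.57,0,0,0,0]
  ]
}}

```text
clock: 8.62
position: [0.5981, 0.0523, 0.1403]
tool_rot: [-3.141, 0.0, 3.099]
force: [0.1, -0.6, -1.5]
grip_width: 0.0254
```

Run:
```python
from h import *
c=cams.get_calibration('wrist');im=cams.grab_frame('wrist'); cv2.imwrite('pics/w6.png',im);cv2.imwrite('pics/s6.png',cams.grab_frame('side')[140:320,270:430].repeat(3,0).repeat(3,1))
H,S,V=cv2.split(cv2.cvtColor(im,cv2.COLOR_BGR2HSV))
for k in range(8):
  s=telemetry.observe()
print(s['position'],s['tool_rot'],s['force'],s['moment'],s['grip_width'])
for b in blobs((H<18)&(S>130)&(V>80),(100,50,600,330))[:3]:print('orange',rect_on(c,b,.045),cv2.boundingRect(b))
```

```text
[0.59798207 0.05256286 0.14028266] [-3.14087425e+00  1.26113392e-04  3.09934547e+00] [ 0.31886632  0.07992965 -2.70588976] [0.0261487  0.00421946 0.00552313] 0.02541586310017639
orange [575.1  53.5  14.4  43.   87.6] (309, 186, 23, 66)
```

View pics/s6.png

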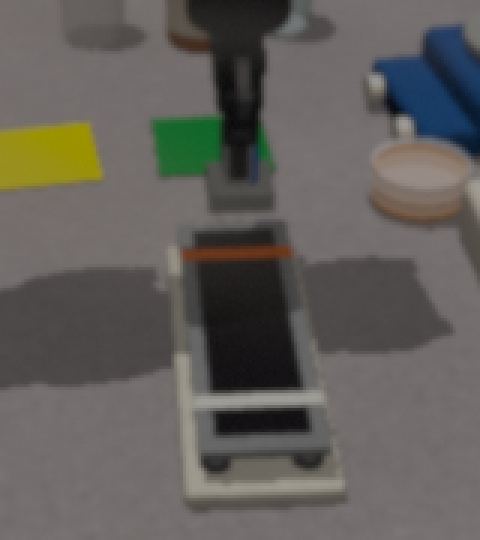

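View pics/w6.png

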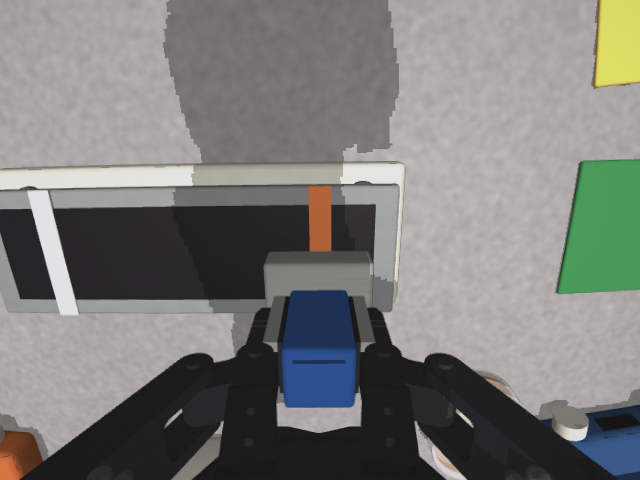

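Call:
{"op": "arm_command", "data": {
  "deltas": [
    [-1,0,0,0.15,0,0,0],
    [-1,0,0,0.28,0,0,0],
    [-1,0,0,0.34,0,0,0],
    [-1,0,0,0.34,0,0,0],
    [-1,0,0,0.34,0,0,0]
  ]
}}

```text
clock: 9.35
position: [0.5981, 0.0544, 0.0898]
tool_rot: [3.142, 0.001, 3.101]
force: [0.4, 0.8, -2.1]
grip_width: 0.0254
```

Call:
{"op": "arm_command", "data": {
  "deltas": [
    [-1,0,0,0.015,0,0,0],
    [-1,0,0,0.03,0,0,0],
    [-1,0,0,0.045,0,0,0],
    [-1,0,0,0.05,0,0,0],
    [-1,0,0,0.05,0,0,0]
  ]
}}

```text
clock: 9.98
position: [0.5979, 0.0545, 0.0819]
tool_rot: [3.141, 0.0, 3.102]
force: [-1.1, 1.0, 3.4]
grip_width: 0.0254
```

Call:
{"op": "arm_command", "data": {
  "deltas": [
    [-1,0,0,0.012,0,0,0],
    [-1,0,0,0.024,0,0,0],
    [-1,0,0,0.034,0,0,0],
    [-1,0,0,0.034,0,0,0],
    [-1,0,0,0.034,0,0,0]
  ]
}}

```text
clock: 10.6
position: [0.5979, 0.0545, 0.0771]
tool_rot: [3.141, 0.0, 3.102]
force: [-2.1, -1.1, 8.3]
grip_width: 0.0258
```

Run:
```python
from h import *
F=[]
for k in range(6):
  cv2.imwrite('pics/s7.png',cams.grab_frame('side')[140:320,270:430].repeat(3,0).repeat(3,1)); s=telemetry.observe();F.append(np.r_[s['position'],s['force']])
print(np.mean(F,0).round(4),np.std(F,0).round(4),s['tool_rot'],s['moment'],s['clock'])
```

```text
[ 0.5979  0.0545  0.0771 -2.001   0.1186  8.6115] [0.     0.     0.     0.2536 0.2697 0.2847] [3.14144460e+00 4.90774515e-04 3.10160367e+00] [ 0.05270955  0.3179721  -0.00637496] 10.9
```

View pics/s7.png

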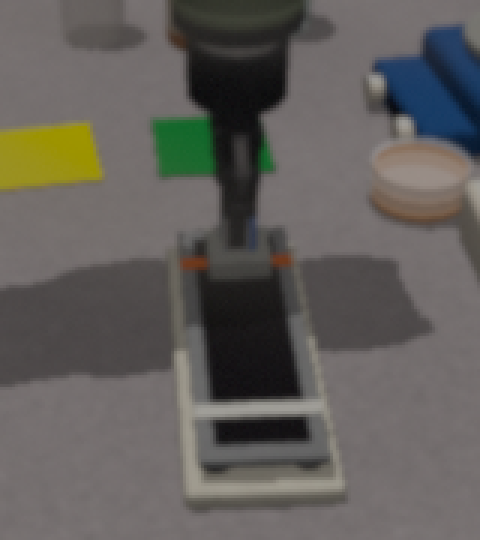

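Call:
{"op": "arm_command", "data": {
  "deltas": [
    [-1,0,-0.04,0,0,0,0],
    [-1,-0.001,-0.1,0,0,0,0],
    [-1,-0.002,-0.16,0,0,0,0],
    [-1,-0.002,-0.22,0,0,0,0],
    [-1,-0.003,-0.28,0,0,0,0],
    [-1,-0.003,-0.34,0,0,0,0],
    [-1,-0.004,-0.38,0,0,0,0],
    [-1,-0.004,-0.38,0,0,0,0]
  ]
}}

```text
clock: 11.9
position: [0.5966, -0.0026, 0.0772]
tool_rot: [3.141, 0.001, 3.101]
force: [-0.0, 0.2, 7.6]
grip_width: 0.0257
```

Call:
{"op": "arm_command", "data": {
  "deltas": [
    [-1,0,-0.04,0,0,0,0],
    [-1,-0.001,-0.1,0,0,0,0],
    [-1,-0.002,-0.16,0,0,0,0],
    [-1,-0.003,-0.22,0,0,0,0],
    [-1,-0.003,-0.24,0,0,0,0],
    [-1,-0.003,-0.24,0,0,0,0]
  ]
}}

```text
clock: 12.65
position: [0.5956, -0.0382, 0.0772]
tool_rot: [3.141, 0.001, 3.102]
force: [0.5, 2.2, 7.7]
grip_width: 0.0256
```

Run:
```python
from h import *
F=[]
for k in range(3):
  cv2.imwrite('pics/s8.png',cams.grab_frame('side')[140:320,270:430].repeat(3,0).repeat(3,1)); s=telemetry.observe();F.append(np.r_[s['position'],s['force']])
print(np.mean(F,0).round(4),s['tool_rot'],s['moment'],s['clock'])
```

```text
[ 0.5956 -0.0383  0.0772  0.4848  2.1549  8.2636] [3.14124719e+00 1.33369445e-03 3.10171736e+00] [0.41411889 0.00246824 0.03989651] 12.8
```

View pics/s8.png

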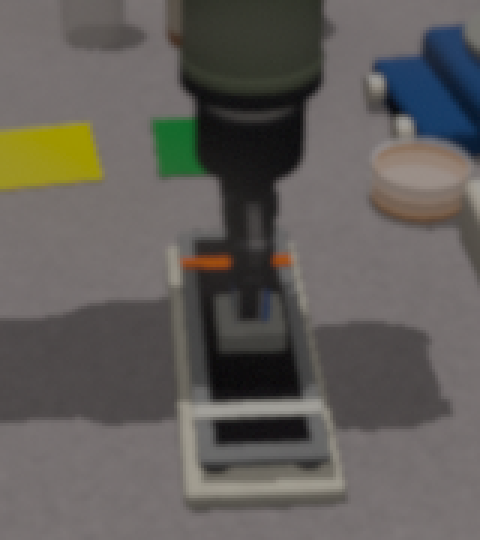

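Centred and pressed about 8 mm. I'll carry on to the white stripe (y ≈ -0.128).

Call:
{"op": "arm_command", "data": {
  "deltas": [
    [-1,0,-0.04,0,0,0,0],
    [-1,-0.001,-0.1,0,0,0,0],
    [-1,-0.002,-0.16,0,0,0,0],
    [-1,-0.003,-0.22,0,0,0,0],
    [-1,-0.004,-0.28,0,0,0,0],
    [-1,-0.004,-0.34,0,0,0,0],
    [-1,-0.004,-0.36,0,0,0,0],
    [-1,-0.004,-0.36,0,0,0,0]
  ]
}}

```text
clock: 13.8
position: [0.594, -0.0922, 0.0772]
tool_rot: [3.141, 0.001, 3.102]
force: [-0.9, 2.6, 8.9]
grip_width: 0.0257
```

Call:
{"op": "arm_command", "data": {
  "deltas": [
    [-1,0,-0.05,0,0,0,0],
    [-1,-0.002,-0.11,0,0,0,0],
    [-1,-0.003,-0.17,0,0,0,0],
    [-1,-0.004,-0.23,0,0,0,0],
    [-1,-0.004,-0.24,0,0,0,0],
    [-1,-0.004,-0.24,0,0,0,0],
    [-1,-0.004,-0.24,0,0,0,0],
    [-1,-0.004,-0.24,0,0,0,0]
  ]
}}

```text
clock: 14.8
position: [0.5932, -0.1281, 0.0772]
tool_rot: [3.141, 0.001, 3.102]
force: [-0.4, 2.7, 9.0]
grip_width: 0.0256
```

Run:
```python
from h import *
F=[]
for k in range(4):
  cv2.imwrite('pics/s9.png',cams.grab_frame('side')[140:320,270:430].repeat(3,0).repeat(3,1)); s=telemetry.observe();F.append(np.r_[s['position'],s['force']])
print(np.mean(F,0).round(4),s['tool_rot'],s['moment'],s['clock'])
```

```text
[ 0.5932 -0.1281  0.0772 -0.1875  2.1587  8.0262] [3.14124502e+00 1.19587595e-03 3.10189559e+00] [ 0.58866818 -0.01381789 -0.04358961] 15.0
```

View pics/s9.png

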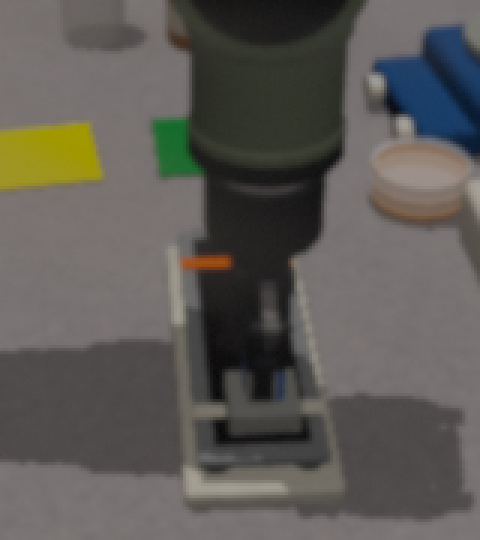

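Call:
{"op": "arm_command", "data": {
  "deltas": [
    [-1,0,0,-0.15,0,0,0],
    [-1,0,0,-0.35,0,0,0],
    [-1,0,0,-0.53,0,0,0],
    [-1,0,0,-0.53,0,0,0],
    [-1,0,0,-0.53,0,0,0]
  ]
}}

```text
clock: 15.62
position: [0.5921, -0.1284, 0.1553]
tool_rot: [3.141, -0.001, 3.102]
force: [-0.4, 0.2, -1.9]
grip_width: 0.0253
```

Call:
{"op": "arm_command", "data": {
  "deltas": [
    [-1,0,0.3,0,0,0,0],
    [-1,0,0.6,0,0,0,0],
    [-1,0,0.9,0,0,0,0],
    [-1,0,1,0,0,0,0],
    [-1,0,1,0,0,0,0]
  ]
}}

```text
clock: 16.25
position: [0.5982, 0.022, 0.1552]
tool_rot: [-3.141, -0.001, 3.103]
force: [0.3, -0.4, -2.3]
grip_width: 0.0254
```

Call:
{"op": "arm_command", "data": {
  "deltas": [
    [-1,0,0.3,0,0,0,0],
    [-1,0,0.6,0,0,0,0],
    [-1,0,0.9,0,0,0,0],
    [-1,0,1,0,0,0,0],
    [-1,0,1,0,0,0,0]
  ]
}}

```text
clock: 16.88
position: [0.6047, 0.1704, 0.1557]
tool_rot: [-3.141, -0.0, 3.101]
force: [-0.9, -0.3, -1.9]
grip_width: 0.0256
```

Run:
```python
from h import *
c=cams.get_calibration('wrist');im=cams.grab_frame('wrist'); cv2.imwrite('pics/w10.png',im)
s=telemetry.observe()
print(s['position'],s['tool_rot'],s['force'],s['grip_width'])
H,S,V=cv2.split(cv2.cvtColor(im,cv2.COLOR_BGR2HSV))
g=blobs((H>45)&(H<80)&(S>100))[0];print(rect_on(c,g,.004),cv2.boundingRect(g));print((cast(c,cv2.approxPolyDP(g,5,True).reshape(-1,2),.004)*1000).round(0)[:,:2])
```

```text
[0.60479927 0.16920716 0.15583679] [-3.14033317e+00 -3.43115157e-04  3.10006938e+00] [ 0.76388026  0.0563144  -2.65067192] 0.02590881262707019
[6.035e+02 3.022e+02 1.089e+02 1.092e+02 2.000e-01] (413, 151, 145, 134)
[[550. 356.]
 [550. 248.]
 [657. 248.]
 [657. 356.]]
```

View pics/w10.png

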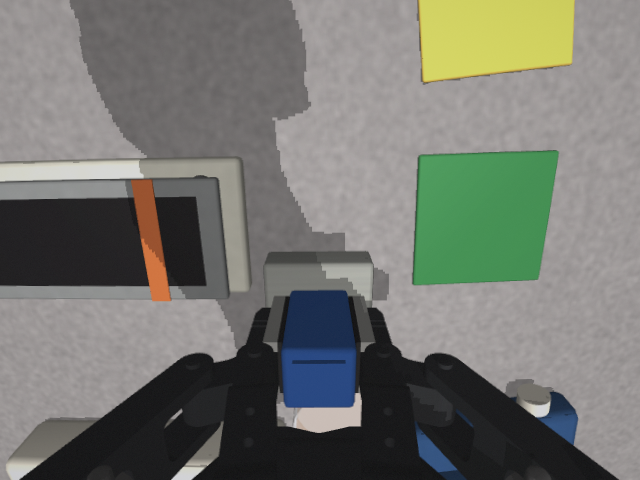

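Call:
{"op": "arm_command", "data": {
  "deltas": [
    [-1,0.01,0.3,0,0,0,0],
    [-1,0.03,0.6,0,0,0,0],
    [-1,0.04,0.85,0,0,0,0],
    [-1,0.043,0.885,0,0,0,0],
    [-1,0.043,0.885,0,0,0,0]
  ]
}}

```text
clock: 17.55
position: [0.6041, 0.302, 0.156]
tool_rot: [-3.14, 0.0, 3.1]
force: [-0.4, -0.5, -2.4]
grip_width: 0.0256
```

Call:
{"op": "arm_command", "data": {
  "deltas": [
    [-1,0,0,0.2,0,0,0],
    [-1,0,0,0.45,0,0,0],
    [-1,0,0,0.62,0,0,0],
    [-1,0,0,0.7,0,0,0],
    [-1,0,0,0.7,0,0,0],
    [-1,0,0,0.7,0,0,0]
  ]
}}

```text
clock: 18.3
position: [0.6042, 0.304, 0.0524]
tool_rot: [3.141, 0.001, 3.101]
force: [0.5, -0.3, -1.9]
grip_width: 0.0251
```

Call:
{"op": "arm_command", "data": {
  "deltas": [
    [-1,0,0,0.015,0,0,0],
    [-1,0,0,0.03,0,0,0],
    [-1,0,0,0.045,0,0,0],
    [-1,0,0,0.05,0,0,0],
    [-1,0,0,0.05,0,0,0]
  ]
}}

```text
clock: 18.92
position: [0.6035, 0.3042, 0.0443]
tool_rot: [3.142, 0.0, 3.102]
force: [-4.3, -1.8, 8.5]
grip_width: 0.0254
```

Call:
{"op": "arm_command", "data": {
  "deltas": [
    [-0.3,0,0,0,0,0,0],
    [0,0,0,0,0,0,0],
    [0.2,0,0,0,0,0,0],
    [0.3,0,0,0,0,0,0],
    [0.3,0,0,0,0,0,0]
  ]
}}

```text
clock: 19.55
position: [0.6035, 0.3041, 0.0437]
tool_rot: [-3.142, 0.0, 3.102]
force: [1.1, 1.1, -0.0]
grip_width: 0.0559
```

Run:
```python
from h import *
cv2.imwrite('pics/w11.png',cams.grab_frame('wrist'));cv2.imwrite('pics/s11.png',cams.grab_frame('side')[100:320,270:430].repeat(3,0).repeat(3,1)[:600])
s=telemetry.observe();print(s['position'],s['tool_rot'],s['force'],s['grip_width'])
```

```text
[0.60352619 0.30414752 0.04371048] [-3.14158434e+00  8.42393257e-05  3.10159779e+00] [-0.831834   -0.13878285  0.0099094 ] 0.055377609798514346
```

View pics/w11.png

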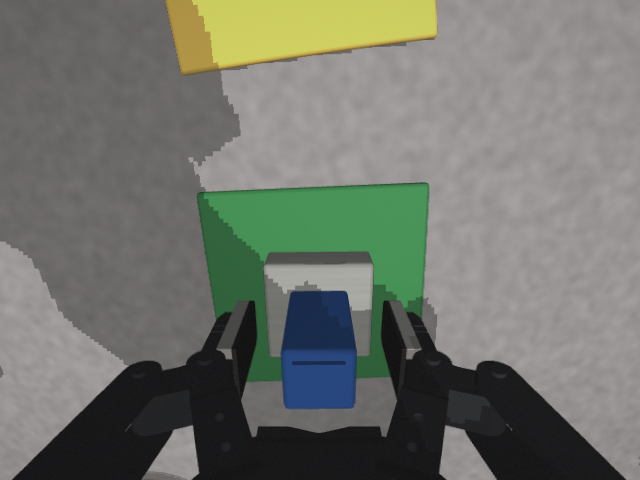

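Released, standing inside the mat. I'll retreat straight up.

Call:
{"op": "arm_command", "data": {
  "deltas": [
    [0.3,0,0,-0.15,0,0,0],
    [0.3,0,0,-0.4,0,0,0],
    [0.3,0,0,-0.7,0,0,0],
    [0.3,0,0,-0.95,0,0,0],
    [0.3,0,0,-0.95,0,0,0],
    [0.3,0,0,-0.95,0,0,0]
  ]
}}

```text
clock: 20.4
position: [0.6034, 0.3041, 0.1869]
tool_rot: [3.141, 0.0, 3.102]
force: [-0.6, 0.4, -0.8]
grip_width: 0.0556
```

Run:
```python
from h import *
c=cams.get_calibration('wrist');im=cams.grab_frame('wrist');cv2.imwrite('pics/w12.png',im);cv2.imwrite('pics/s12.png',cams.grab_frame('scene'))
H,S,V=cv2.split(cv2.cvtColor(im,cv2.COLOR_BGR2HSV))
for b in blobs((H>100)&(H<130)&(S>120)&(V>110),None,100)[:3]: print('bluetop',cv2.boundingRect(b),rect_on(c,b,.070))
g=blobs((H>45)&(H<80)&(S>100))[0];print('mat',rect_on(c,g,.004))
s=telemetry.observe();print(s['position'],s['force'],s['clock'])
```

```text
bluetop (266, 403, 130, 33) [764.  306.6 109.8  37.4  83. ]
bluetop (301, 227, 36, 33) [604.1 303.5  25.1  24.3  87.8]
mat [6.036e+02 3.027e+02 1.086e+02 1.089e+02 2.000e-01]
[0.60309963 0.30394615 0.18573867] [-0.8956363  -0.45191327 -0.72922259] 20.5
```

View pics/w12.png

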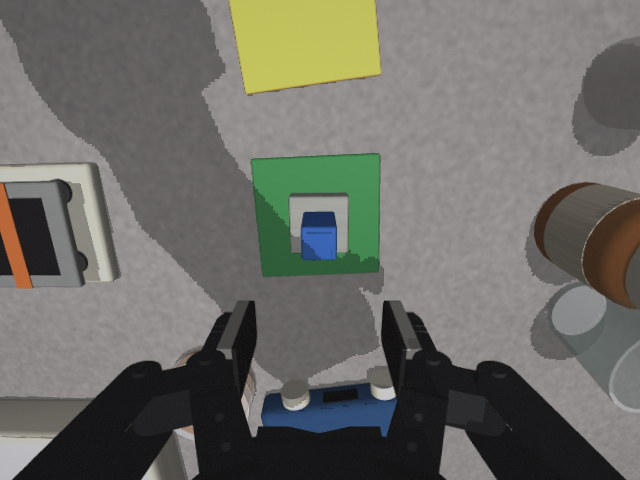

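View pics/s12.png

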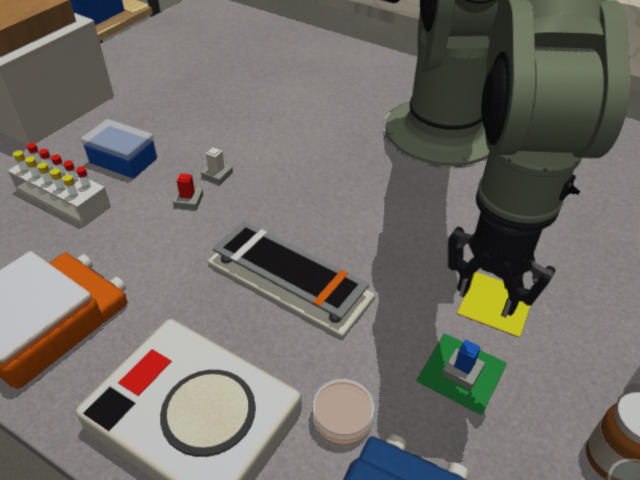

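The holder stands upright at the centre of the green mat, at pixel (319, 240) in the wrist view. The gripper is clear of it and the plate is back up.

```bash
python3 -c "
from workcell import job
print(job.job_done())"
```

```text
the job is handed in; nothing more can be done
None
```

I did the whole job in about 20.5 s and handed it in; no verdict was reported. I gripped the blue holder at 40 N and pressed it onto the orange stripe. I swept it straight to the white stripe, lifted it off and set it on the green mat.

- **Sweep:** The tool stayed at z ≈ 0.0772 throughout, which puts the plate about 8 mm down. The wrist force, less the holder's weight, was about 10 to 11.5 N; that means roughly 8 to 9 mm, so the two readings agree to about 1 mm. The holder's centre stayed within a couple of millimetres of the centre line.
- **Final position:** The last wrist picture puts the holder at (604, 303.5) mm and the mat's centre at (603.6, 302.7) mm, so it is within about 1 mm of centre. It stands upright and released, and the wrist force is near zero.
- **Plate and gripper:** The scene picture shows the plate back up and the gripper clear of everything.

No check failed. The one early disagreement was the first side-camera estimate of the holder, which was about 5 mm off in y. Two later wrist views settled it before the grasp.

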